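# Swing up the weighted clamp arm and slide the glued phone to the stop

## Task

The glue on the phone has set. Push the weighted clamp arm up off the phone by its crossbar, past its balance point, so that it stays raised on its own against its back stop; then push the phone along the channel with your fingertips until its end rests against the stop block at the closed end of the channel. Push the phone only once the arm is up, never lift it, and leave the loupe, the jar and the solder spool where they are.

Things in the scene. Friction and masses are not known exactly. Their poses are not given: they have to be found in the camera images.
- fixture: fixed aluminium plate, x -50 to 50, y -160 to 150 mm, 10 thick; origin on the desk under the channel's centre line. Channel along y, 76 mm wide, floor at z 10 mm, black rails 6 mm high beside it, -y end open, stop block 14 mm high across the +y end. Steel cheeks (x 92 to 160, y -97 to -43, up to z 102 mm) carry the clamp arm. Yaw -0.3 to 0.3 rad
- clamp (a joint): angle of the 0.8 kg clamp arm about its pivot (level, along the fixture's y). 0: down, pad on the phone. Grows as the crossbar is pushed up and over towards the fixture's +x, on a circle about the pivot. Balance at about 0.94 rad: below it the arm falls back on the phone; above it, it tips by itself to the back stop at 1.95 rad and stays. A push of a few newtons at the crossbar moves it
- clamp_handle (a point): point on the clamp arm's crossbar, a good place to push: round steel bar 14 mm thick that sticks out 125 mm from the arm to the fixture's +y, 22 mm black ball on its end; the point is 75 mm out. Arm down: 110 mm from the pivot towards the fixture's -x, 65 mm above it, 150 mm above the desk; it moves with the arm. The bar is free all round
- clamp_pivot (a point): pivot of the clamp arm, at x 130, y -70, z 85 mm in the fixture's frame, axis along its y. The level arm (18 mm wide) reaches 140 mm from it to the fixture's -x; 130 mm out a 12 mm stem with a 32 mm rubber pad hangs 66 mm below the arm's middle. With the arm fully raised the pad stands above the pivot, 210 to 250 mm above the desk
- stop_face (a point): foot of the stop block's face, in the middle, where the phone's end comes to rest; x 0, y 134, z 10 mm in the fixture's frame; the face looks to the fixture's -y
- phone: black phone, 144 mm long (its x), 70 wide (its y), 8 thick, flat and loose in the channel under the arm's pad, its x along the fixture's y; origin at the centre of its underside. Its centre starts near y = -70 mm in the fixture's frame and is at y = 62 mm when its end touches the stop
- loupe: bystander: black eye loupe, 43 mm across, 26 mm high, origin at the centre of its underside
- flux_jar: bystander: white jar with black lid, 48 mm across, 34 mm high, origin at the centre of its underside
- solder_spool: bystander: spool of solder wire with blue flanges, standing on a flange, 54 mm across, 34 mm high, origin at the centre of its underside
There are look-alikes about, which are no part of the job. Several things have the shape of the phone; the one meant has the colours described above.

How it is judged:
By the outcome, as a careful person would: the job done as asked, in the order asked, and still so for the second after the job is handed in, with the robot touching nothing.
It also fails if it takes over 48 s, if anything falls off the work surface, if the arm or the gripper's body presses on something with over 40 N, if the wrist force passes 120 N, or if a joint passes its speed limit or range.

## Robot

A 6-joint arm with a two-finger parallel gripper is mounted at the origin on a cart in front of the work surface, level with it; the furniture and walls round the work are solid. World frame = base frame: x ahead of the robot, y to its left, z up, the work surface at z = 0. Lengths are in m, angles in degrees, forces in N, time in s.
With the tool pointing down it reaches from about 0.325 to 0.775 m from the base axis. Payload 5.5 kg.
Tool frame: the origin (TCP) lies at the centre of the arm's flange, where the gripper is bolted on; the fingertips stand 182 mm ahead of it and the grasp point (between the pads) lies 163 mm ahead of it; z points along the fingers, y is the line along which they close (so a half turn about z gives the same grasp; the last joint's range is limited). The gripper opens to 88 mm and grips with 3 to 60 N. Pads are 20 mm wide; open, the fingers measure 115 mm over their backs; the gripper's body (75 mm by 178 mm) begins 61 mm behind the grasp point.
Start: joints at [-3.249, 5.22, 70.514, -0, 104.267, -3.249], TCP at [0.6, -0, 0.405] pointing down, gripper open.
Joint ranges: [-164.24, 164.24], [-49.07, 125.15], [9.68, 141.18], [-86.29, 266.29], [3.28, 154.24], [-151.56, 151.56]. Speed limits (degrees/s): [147.25, 147.25, 172.46, 180, 180, 180].

## Interface

Orientations are given as [roll, pitch, yaw] about the fixed x, y, z axes, in that order (R = Rz(yaw) Ry(pitch) Rx(roll)).
In Python, from station import r gives the robot as it stands. The module is installed in compiled form; this text tells all that it offers. Calls block until the motion is done:
- r.reach(position, orientation): joint-space move of the TCP to a pose.
- r.servo_line(position, rotation=None, speed=0.15): straight line of the TCP; rotation=None keeps the orientation; speed is the mean speed in m/s.
- r.move_joints(angles): joint-space move.
- r.let_go() and r.grab(squeeze=None): open the fingers fully, or close them until they stop; squeeze is the grip in N (None keeps the last).
- r.wait(seconds).
- r.inverse_kinematics(position, orientation): joint angles nearest the present ones, or None.
- r.sense(): the state.
- r.snapshot(name): name is "scene" or "side" or "wrist"; returns a dict with "frame" (400x640x3 uint8, red, green, blue), "fx", "fy", "cx", "cy" (pixels), "dist_coeffs" ([k1, k2, p1, p2, k3] as OpenCV has them; the pictures are not rectified), "R" (3x3) and "t" (3): a world point X has camera coordinates R X + t. Camera axes: x right, y down, z forward; pixel columns grow to the right and rows downward; lengths in m; the calibration is good to about 2 mm. A picture is of the moment at which its call begins. There is no depth.
A pose or a line that the arm cannot do raises r.IKError and nothing moves.
- r.hand_in(): hands the job in; it is judged then, once.
The state is a dict: "clock": time; "joints": joint angles; "joint_vel": joint speeds; "joint_torque": joint torques, N m; "tcp_pos": TCP position; "orientation": TCP orientation; "contact_force": force on the tool from outside, world axes, zero at the start; "torque": the same for the moment, N m; "opening": finger opening in m; "gripper_force": force on a finger pad.
Only numpy, scipy, OpenCV 4.12 (cv2) and the standard library are available. Lean on these libraries where they do the work, as an engineer would, in place of code of your own. Each camera call takes 0.05 s, during which the arm holds its last target. There are 200 camera calls.

## Working session

There is one attempt and no reset: what is moved stays moved. The work goes in short steps, each a Python script; the robot and the scene stay as the last script left them, time stands still between calls to the robot, and variables do not carry over. Pictures are saved under pics/ and viewed, at most 10 in all, crops included, and the job is handed in when it is done.

```bash
mkdir -p pics; python3 - <<'E'
from station import r
import cv2,pickle
d={}
for n in("scene","side","wrist"):
    s=r.snapshot(n);d[n]=s;cv2.imwrite(f"pics/{n}0.png",s["frame"][:,:,::-1])
    print(n,s["fx"],s["R"],s["t"],s["dist_coeffs"])
pickle.dump(d,open("s0.pkl","wb"));print(r.sense()["clock"])
E
```

```text
scene 479.32294715359126 [[ 0.82626031 -0.56286127  0.02193377]
 [-0.25687875 -0.41117116 -0.87461511]
 [ 0.5013055   0.71702543 -0.4843215 ]] [-0.36400614  0.32645606  0.54908403] [-0.04131601  0.          0.          0.          0.        ]
side 369.82255671287606 [[ 0.98454188 -0.17440013 -0.01618255]
 [-0.09274484 -0.44072675 -0.89283723]
 [ 0.14857885  0.8805365  -0.45008866]] [-0.48428359  0.22693145  0.66364108] [-0.05131191  0.          0.          0.          0.        ]
wrist 286.65956883271764 [[ 9.99996999e-01  5.52398718e-04 -2.38672605e-03]
 [ 1.23579650e-03 -9.54952123e-01  2.96757335e-01]
 [-2.11528074e-03 -2.96759394e-01 -9.54949940e-01]] [-0.59990979 -0.03562944  0.39342609] [-0.04843353  0.          0.          0.          0.        ]
0.15
```

View pics/scene0.png

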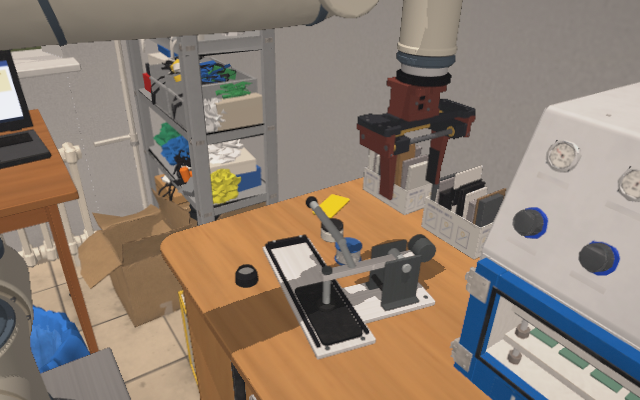

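View pics/side0.png

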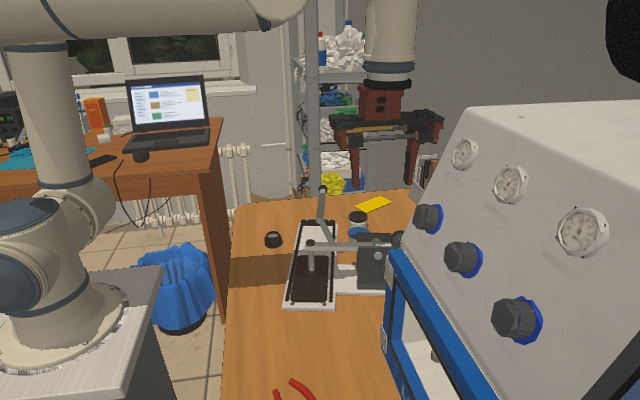

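View pics/wrist0.png

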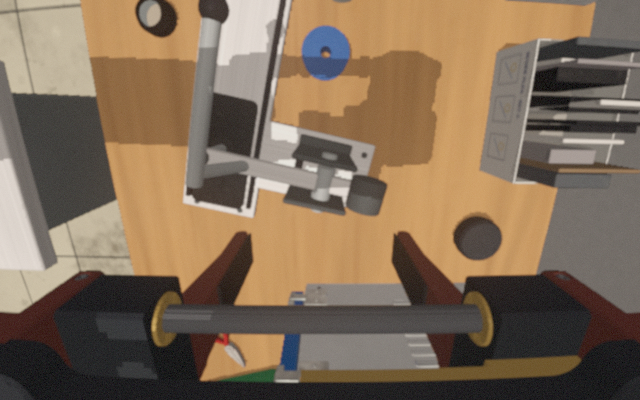

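The three views show the fixture with its arm down. In scene, the plate corners are about (318,353), (374,340), (265,243), and the crossbar ball is at (312,202). The loupe is at (246,275), the jar at (332,230) and the spool at (347,248). In wrist, the plate's front corners are (184,204) and (254,216), and the ball is at (213,8).

Look-alikes: the only phone-shaped thing under the pad is the black one, at scene (335,310). The yellow slab at (333,206) and the slabs in the racks at (400,180) and (460,200) are the others. I choose the black one in the channel.

```bash
cat > h.py <<'E'
import numpy as np,cv2
def K(s): return np.array([[s["fx"],0,s["cx"]],[0,s["fy"],s["cy"]],[0,0,1.]])
def ray(s,p):
    u=cv2.undistortPoints(np.array([[p]],float),K(s),np.array(s["dist_coeffs"]))[0,0]
    R=np.array(s["R"]);return -R.T@np.array(s["t"]),R.T@np.array([*u,1])
def onz(s,p,z):
    c,d=ray(s,p);return c+d*(z-c[2])/d[2]
def px(s,X):
    R=np.array(s["R"]);return cv2.projectPoints(np.array(X,float).reshape(-1,3),cv2.Rodrigues(R)[0],np.array(s["t"],float),K(s),np.array(s["dist_coeffs"]))[0][:,0]
E
python3 - <<'E'
from h import *;import pickle
d=pickle.load(open("s0.pkl","rb"))
for n,p,z in [("wrist",(184,204),.01),("wrist",(254,216),.01),("wrist",(375,146),.01),("scene",(318,353),.01),("scene",(374,340),.01),("scene",(265,243),.01),("scene",(305,236),.01),("scene",(434,297),.01),("wrist",(213,8),.15),("scene",(312,202),.15),("side",(322,190),.15),("wrist",(478,238),.03),("wrist",(326,53),.034),("scene",(246,275),.015),("side",(358,216),.034),("side",(273,240),.015)]:
    print(n,p,onz(d[n],p,z).round(4))
im=d["scene"]["frame"][185:365,220:450,::-1]
cv2.imwrite("pics/crop.png",cv2.resize(im,None,fx=3,fy=3,interpolation=cv2.INTER_CUBIC))
E
```

```text
wrist (184, 204) [ 0.4077 -0.0405  0.01  ]
wrist (254, 216) [ 0.5049 -0.058   0.01  ]
wrist (375, 146) [0.6688 0.0391 0.01  ]
scene (318, 353) [ 0.4095 -0.0369  0.01  ]
scene (374, 340) [ 0.4982 -0.0626  0.01  ]
scene (265, 243) [0.4848 0.2691 0.01  ]
scene (305, 236) [0.5681 0.2476 0.01  ]
scene (434, 297) [ 0.6538 -0.0407  0.01  ]
wrist (213, 8) [0.5207 0.1561 0.15  ]
scene (312, 202) [0.521  0.1523 0.15  ]
side (322, 190) [0.5185 0.1488 0.15  ]
wrist (478, 238) [ 0.8144 -0.0826  0.03  ]
wrist (326, 53) [0.6045 0.1454 0.034 ]
scene (246, 275) [0.4016 0.1883 0.015 ]
side (358, 216) [0.6214 0.2205 0.034 ]
side (273, 240) [0.4037 0.1814 0.015 ]
```

View pics/crop.png

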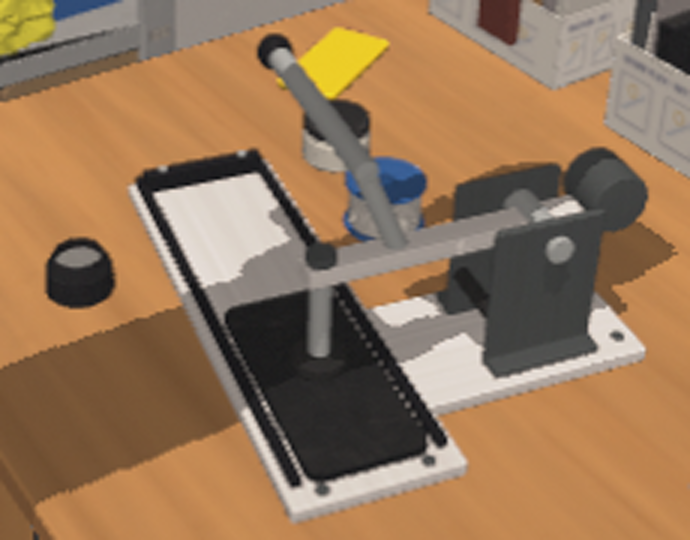

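The crop confirms the black phone flat in the channel under the pad. The crossbar is free, with its ball at crop (273,50), and the bystanders stand clear of the bar. Next I fit the fixture pose and check the inverse kinematics (IK) for the push arc.

```bash
cat > fx.py <<'E'
from h import *;import json
from scipy.spatial.transform import Rotation as Ro
try: O=json.load(open("fix.json"))
except Exception: O=None
def F(p):  # fixture m -> world
    x,y,th=O;return Ro.from_euler("z",th).apply(p)+[x,y,0]
def inv(p): return Ro.from_euler("z",-O[2]).apply(np.array(p)-[O[0],O[1],0])
def tool(tilt,sign):  # closing line along fixture x, fingers down, tipped towards fixture +x
    t=np.radians(tilt);z=np.array([np.sin(t),0,-np.cos(t)]);y=sign*np.array([np.cos(t),0,np.sin(t)])
    M=np.c_[np.cross(y,z),y,z];return Ro.from_euler("z",O[2])*Ro.from_matrix(M),z,y*sign
def arc(th):
    f=np.arctan2(65,110)+th;L=np.hypot(.110,.065);return np.array([.130-L*np.cos(f),.02,.085+L*np.sin(f)])
E
python3 - <<'E'
import json,numpy as np
A=np.array([[-50,-160],[50,-160],[-50,-160],[50,-160],[-50,150],[50,150],[20,55],[20,55],[20,55]])/1000
B=np.array([[.4077,-.0405],[.5049,-.058],[.4095,-.0369],[.4982,-.0626],[.4848,.2691],[.5681,.2476],[.5207,.1561],[.521,.1523],[.5185,.1488]])
a,b=A-A.mean(0),B-B.mean(0);H=a.T@b
th=np.arctan2(H[0,1]-H[1,0],H[0,0]+H[1,1]);c,s=np.cos(th),np.sin(th);R=np.array([[c,-s],[s,c]])
o=B.mean(0)-R@A.mean(0);json.dump([*o,th],open("fix.json","w"));print(o,th,((A@R.T+o-B)*1000).round(1))
from station import r
import fx;from fx import *
S=r.sense();print(S["orientation"],Ro.from_euler("xyz",S["orientation"],degrees=True).as_matrix().round(2))
for sg in(1,-1):
  for tilt in(25,35):
    Rt,z,n=tool(tilt,sg);e=Rt.as_euler("xyz",degrees=True);out=[]
    for th in(-1,0,.4,.8,1.25):
        p=arc(max(th,0))-n*(.0205 if th>=0 else .06)-.163*z
        q=r.inverse_kinematics(F(p),e);out.append(None if q is None else np.round(q))
    print(sg,tilt,e,out)
E
```

```text
[0.49047623 0.10665666] -0.22679389112136805 [[-1.9  2.5]
 [-1.7 -2.5]
 [-3.7 -1.1]
 [ 5.   2.1]
 [-9.3 -5. ]
 [ 4.8 -6. ]
 [ 1.6 -0.3]
 [ 1.3  3.5]
 [ 3.8  7. ]]
[-1.79910675e+02 -5.67314681e-03  9.00017008e+01] [[-0.  1. -0.]
 [ 1.  0.  0.]
 [ 0. -0. -1.]]
1 25 [1.55000000e+02 1.27222187e-14 7.70056672e+01] [array([ 22., -33., 118., -14.,  75.,  36.]), array([ 19., -28., 113., -13.,  74.,  33.]), array([ 16., -23., 106., -12.,  76.,  30.]), array([ 13., -17.,  98., -11.,  76.,  27.]), array([ 11.,  -9.,  92., -10.,  74.,  24.])]
1 35 [1.45000000e+02 1.27222187e-14 7.70056672e+01] [array([ 26., -39., 125., -23.,  67.,  43.]), array([ 23., -34., 120., -21.,  66.,  40.]), array([ 20., -30., 113., -20.,  67.,  36.]), array([ 16., -23., 107., -18.,  66.,  32.]), array([ 13., -15., 100., -16.,  64.,  29.])]
-1 25 [-1.55000000e+02 -1.27222187e-14 -1.02994333e+02] [array([  22.,  -33.,  118.,  -14.,   75., -144.]), array([  19.,  -28.,  113.,  -13.,   74., -147.]), array([  16.,  -23.,  106.,  -12.,   76., -150.]), None, None]
-1 35 [-1.45000000e+02 -1.27222187e-14 -1.02994333e+02] [array([  26.,  -39.,  125.,  -23.,   67., -137.]), array([  23.,  -34.,  120.,  -21.,   66., -140.]), array([  20.,  -30.,  113.,  -20.,   67., -144.]), array([  16.,  -23.,  107.,  -18.,   66., -148.]), array([  13.,  -15.,  100.,  -16.,   64., -151.])]
```

```bash
python3 - <<'E'
from station import r
from fx import *
Rt,z,n=tool(30,1);e=Rt.as_euler("xyz",degrees=True)
r.grab(10)
p=arc(0)-n*.055-.163*z
r.reach(F(p+[-.0,0,.10]),e); r.servo_line(F(p),speed=.15)
S=r.sense();print(S["clock"],S["contact_force"],S["opening"])
im=[r.snapshot(k)["frame"][:,:,::-1] for k in("scene","side")]
cv2.imwrite("pics/pre.png",np.hstack([im[0][130:380,180:480],im[1][130:380,180:480]]))
E
```

```text
3.15 [ 0.17487229 -0.00450844  0.47895306] 8.626134631627017e-05
```

View pics/pre.png

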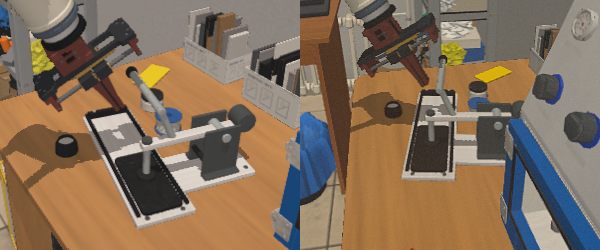

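The closed fingers stand just to the -x side of the bar and below it, with the tip at about (125,108) in the left half of the composite. Nothing is touched, so I push along the arc.

```bash
python3 - <<'E'
from station import r
from fx import *
Rt,z,n=tool(30,1)
for th in np.r_[0,np.arange(.12,1.3,.14)]:
    r.servo_line(F(arc(th)-n*.0205-.163*z),speed=.09)
    S=r.sense();f=np.array(S["contact_force"]);print(round(th,2),round(S["clock"],2),f.round(1))
    if np.linalg.norm(f)>30: break
im=[r.snapshot(k)["frame"][:,:,::-1] for k in("scene","side")]
cv2.imwrite("pics/up.png",np.hstack([im[0][80:380,180:480],im[1][80:380,180:480]]))
E
```

```text
0.0 3.78 [-1.1 -0.2  0.3]
0.12 4.1 [-1.8  1.3 -0.2]
0.26 4.45 [-1.   0.5 -0.4]
0.4 4.8 [-0.9  0.4 -0.3]
0.54 5.15 [-0.3  0.6 -0.9]
0.68 5.5 [ 0.1 -1.   0.2]
0.82 5.85 [ 0.7 -0.2 -0.4]
0.96 6.2 [0.1 0.1 1.2]
1.1 6.55 [ 0.2 -0.1  0.3]
1.24 6.9 [-0.4 -0.2 -0.6]
```

View pics/up.png

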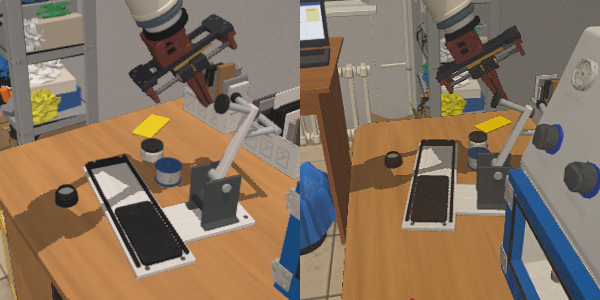

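The crossbar has left the fingers and the arm leans over to +x; its tip is near (245,110) in the left half. The phone lies free at about (148,230). I retreat, then set up behind the phone's -y end.

```bash
python3 - <<'E'
from station import r
from fx import *;import pickle
d=pickle.load(open("s0.pkl","rb"))
for p in((323.3,343.3),(361.7,336.7)): print("phone end",inv(onz(d["scene"],p,.018)).round(4))
for p in((184,204),(254,216)): print("plate end",inv(onz(d["wrist"],p,.01)).round(4))
t=np.array(r.sense()["tcp_pos"])
r.servo_line(t+F([-.07,0,.06])-F([0,0,0]),speed=.2)
e=(Ro.from_euler("z",O[2])*Ro.from_matrix(np.array([[-1,0,0],[0,1,0],[0,0,-1.]]))).as_euler("xyz",degrees=True)
r.reach(F([-.08,-.1,.40]),e)
r.reach(F([0,-.180,.26]),e)
r.servo_line(F([0,-.180,.235]),speed=.15)
S=r.sense();print(S["clock"],np.round(S["contact_force"],1),np.round(S["joints"]))
im=[r.snapshot(k)["frame"][:,:,::-1] for k in("scene","wrist")]
s=r.snapshot("wrist");pickle.dump(s,open("w.pkl","wb"))
cv2.imwrite("pics/beh.png",np.hstack([im[0][50:400,160:480],im[1][50:400,:460]]))
E
```

```text
phone end [-0.0348 -0.1496  0.018 ]
phone end [ 0.0265 -0.1572  0.018 ]
plate end [-0.0476 -0.162   0.01  ]
plate end [ 0.0511 -0.1572  0.01  ]
10.3 [ 0.3 -0.5  0.3] [-13. -16. 107.   0.  88. -90.]
```

View pics/beh.png

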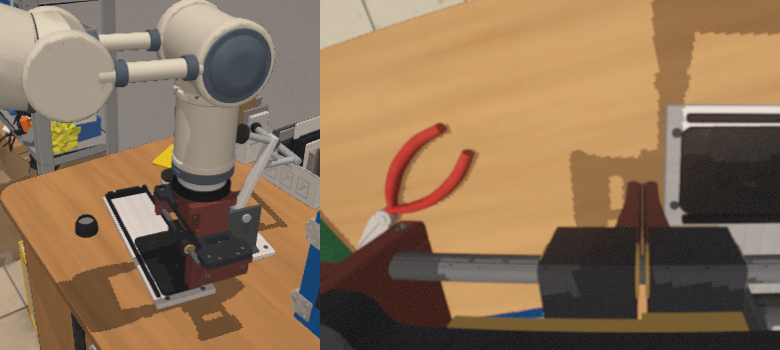

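The arm stands raised, top at (265,145) on the left. In the wrist view (right half), the fingertips at (640,185) sit left of the plate end (667,160) and the phone end (682,170). I check those by ray.

```bash
python3 - <<'E'
from fx import *;import pickle
s=pickle.load(open("w.pkl","rb"))
for n,p,z in (("plate",(347,155),.01),("plate corner",(348,157),.01),("phone end",(362,215),.018),("phone top-left",(362,175),.018),("phone lower-left",(362,272),.018)):
    print(n,inv(onz(s,p,z)).round(4))
print(px(s,[F([0,-.18,.053])]))
E
```

```text
plate [-0.0499 -0.1601  0.01  ]
plate corner [-0.0484 -0.1593  0.01  ]
phone end [-0.0065 -0.1484  0.018 ]
phone top-left [-0.0369 -0.1497  0.018 ]
phone lower-left [ 0.042  -0.1462  0.018 ]
[[319.11442273 243.94042449]]
```

The plate end reads -160.1 mm, so the fixture pose is good, and the phone end is at about -148 mm. I lower the fingers and push.

```bash
python3 - <<'E'
from station import r
from fx import *
ax=F([0,1,0])-F([0,0,0])
def st(m):
    S=r.sense();f=np.array(S["contact_force"]);print(m,round(S["clock"],2),f.round(1),inv(S["tcp_pos"]).round(4));return f
z=.1945
r.servo_line(F([0,-.180,z]),speed=.06);st("down")
r.servo_line(F([0,-.160,z]),speed=.04);st("touch")
r.servo_line(F([0,-.032,z]),speed=.04);f=st("pushed")
y=-.032
while -f@ax<6 and y<-.010:
    y+=.0015;r.servo_line(F([0,y,z]),speed=.02);f=st("step")
E
```

```text
down 11.28 [0.3 0.1 0.1] [ 1.000e-04 -1.800e-01  1.947e-01]
touch 11.93 [ 0.   0.3 -0.9] [-0.     -0.1598  0.1945]
pushed 15.28 [-0.5  0.8 -0.5] [ 0.     -0.0321  0.1945]
step 15.53 [0.5 0.3 0.1] [ 0.     -0.0304  0.1946]
step 15.78 [-0.1  0.4 -0.4] [ 1.000e-04 -2.880e-02  1.946e-01]
step 16.02 [-0.6 -0.7 -0.1] [ 0.     -0.0274  0.1946]
step 16.27 [0.8 0.2 0.2] [ 0.     -0.0259  0.1945]
step 16.52 [-0.   0.7 -0.1] [-0.     -0.0244  0.1945]
step 16.77 [ 0.2  0.2 -0. ] [-0.     -0.0229  0.1945]
step 17.02 [ 0.6 -0.6  0.7] [-0.     -0.0214  0.1945]
step 17.27 [-0.5 -5.1  1.8] [ 1.000e-04 -2.050e-02  1.945e-01]
step 17.52 [-2.4 -9.4  2.5] [ 0.0002 -0.0198  0.1945]
```

```bash
python3 - <<'E'
from station import r
from fx import *
r.servo_line(F([0,-.06,.1945]),speed=.05)
r.servo_line(F([0,-.06,.30]),speed=.15)
r.servo_line(F([-.06,-.16,.42]),speed=.2)
S=r.sense();print(S["clock"],np.round(S["contact_force"],1))
im=[]
for k in("scene","side"):
    s=r.snapshot(k);im.append(s["frame"][:,:,::-1]);print(k,px(s,[F([0,.134,.018]),F([0,-.010,.018]),F([0,.134,.01])]).round(1).tolist())
cv2.imwrite("pics/end.png",np.hstack([cv2.resize(im[0][180:380,220:440],None,fx=2,fy=2),cv2.resize(im[1][180:380,230:410],None,fx=2,fy=2)]))
E
```

```text
20.3417 [ 0.9 -0.1  0.3]
scene [[288.0, 241.9], [312.8, 284.2], [288.1, 245.1]]
side [[317.7, 222.3], [313.6, 255.3], [317.8, 225.0]]
```

View pics/end.png

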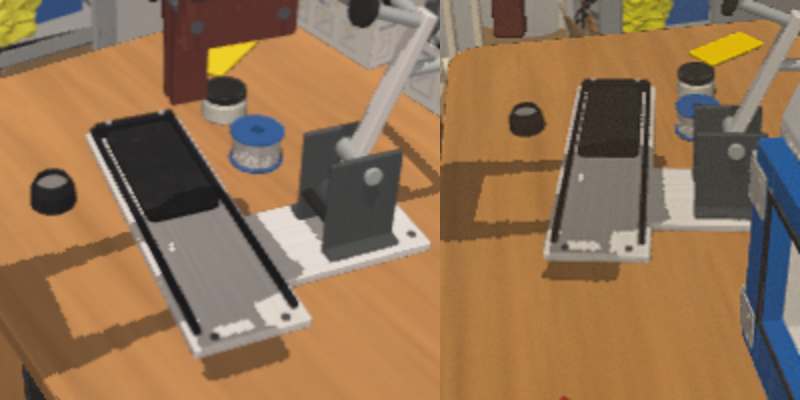

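The phone sits against the stop block. Its near end is at about (185,213) in the left half, where (186,208) was predicted. The arm stays raised, and the loupe, jar and spool are where they were.

```bash
python3 -c "
from station import r
print(r.hand_in())"
```

```text
the job is handed in; nothing more can be done
None
```

The job is handed in: the clamp arm stays raised on its own, the phone's end rests against the stop block, and the loupe, jar and spool were not touched, at about 20 s on the robot's clock.

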